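# Put the spare bulb in the tray and shut the crate

## Task

Take the spare light bulb off the wire soap rack and set it gently into the empty pocket of the moulded tray in the top crate, lying back just like the bulb beside it: globe down in the dimple, neck in the notch of the ridge. Bulbs are fragile, so do not bump, press or drop it; leave the other bulb and the things lying around where they are. Once it lies there by itself, shut the crate's lid fully.

Things in the scene. Friction and masses are not known exactly. Their poses are not given: they have to be found in the camera images.
- bulb_cap (a point): Middle of the aluminium cap of the loose bulb, on its axis: the place to hold it (cylinder 26 mm in diameter, 24 mm long). x axis along the bulb from globe to cap. It starts on the wire rack with its cap end about 5 degrees lower than the globe; the cap sticks out past the rack's last bar over bare board.
- bulb_globe (a point): Centre of the loose bulb's opal white globe (60 mm in diameter), 60 mm from bulb_cap along the axis; x axis from globe to cap. Bulb 106 mm long, about 60 g; the neck narrows from 54 mm to 28 mm between 12 and 48 mm from this point, then the cap, ending in a 12 mm nub, 4 mm long.
- cell_a: The EMPTY pocket of the grey-brown moulded-pulp tray in the top crate. The tray is two equal pockets, 80 mm wide, 150 mm long, side by side; which side is empty varies. Origin: centre of its underside, on the crate's floor. x runs along the pocket from dimple to ridge (about to the robot's left), z up; pulp deck 17 mm up.
- cell_a_globe (a point): Where the globe's centre rests once a bulb is seated in the empty pocket, over a cone-shaped dimple 54 mm across at the deck; 35 mm above the pocket's underside. Axes as cell_a.
- cell_a_cap (a point): Where bulb_cap rests in the empty pocket: 48 mm ahead of cell_a_globe along x and 36 mm above it, so a seated bulb lies back, cap end up about 37 degrees from level. Its neck lies in the V notch of a 10 mm thick ridge 38 mm ahead of cell_a_globe; the ridge is 2 mm lower than cell_a_globe at the notch, 10 mm higher at its shoulders. Under the cap there is free space. Axes as cell_a.
- cell_b_globe (a point): The same point as cell_a_globe in the other, filled pocket.
- cell_b_cap (a point): The same point as cell_a_cap in the other, filled pocket.
- bulb_b_globe (a point): Bystander: globe centre of the bulb that already lies in the other pocket (same kind of bulb, 80 mm beside the empty pocket; 54 mm free between the two caps).
- bulb_b_cap (a point): Middle of the cap of the bulb in the other pocket.
- crate: Two stacked slotted white plastic crates, fixed, 160 mm (x) by 196 mm (y). Origin: centre of the underside, on the board; x towards the lid's hinge (about to the robot's left); z up. Top crate: floor 74 mm, tops of the four corner posts (22 mm wide, under the lid) 175 mm, walls between the posts only 135 mm above the board, 4 mm thick.
- lid (a joint): Angle of the top crate's lid in rad: 0 shut (flat on the corner posts), 1.57 upright; it starts at 1.6 to 1.8, standing up on the crate's left side; stop at 1.95. The hinge is stiff (0.14 N m), so the lid stays at any angle and must be pushed all the way down. 160 mm from hinge to free edge, 196 mm wide, 5 mm thick, 110 g, with a tab 50 mm wide, 16 mm long on the free edge.
- lid_hinge (a point): Middle of the lid's hinge line, at the top of the crate's left side. Turns with the lid: y along the hinge, x in the lid from free edge to hinge, z out of the lid's outer face (up when shut, to the left, away from the crate, when it stands open).
- lid_edge (a point): Middle of the lid's free edge, half-way through its thickness, 160 mm from lid_hinge; the tab lies beyond it. Axes as lid_hinge.
- rack: Soap rack of 5 mm steel wire, 86 mm (x) by 106 mm (y), fixed. Origin: centre of its underside on the board. Four dished bars along y at x = -40, -14, 14, 40 mm; their middles are 32 mm (outer two 39 mm) and their ends 48 mm above the board (wire centres). The bulb lies about along x, globe over the middle, neck on the bar at x = 40 mm.
- drain_cover_center (a point): Bystander: flat round red silicone drain cover, 110 mm in diameter, 22 mm high at its knob, lying on the board. Point on its axis, 6 mm up.
- mop_clamp_center (a point): Bystander: small aluminium mop clamp head, 150 by 46 mm, 65 mm high at its socket, lying on the board. Point 12 mm above the middle of its underside.
- bottle_brush_center (a point): Bystander: bottle brush 200 mm long, bamboo handle, 40 mm thick bristle head, lying on the board. Point on its axis near the middle.
Not all that is in view belongs to the job. What is shaped like the part that bears bulb_cap but green or turquoise is not meant. Leave any purple look-alike of the part that bears bulb_b_globe alone.

How it is judged:
By the outcome, as a careful person would: the job done as asked, in the order asked, and still so for the second after the job is handed in, with the robot touching nothing.
It also fails if it takes over 58 s, if anything falls off the work surface, if the arm or the gripper's body presses on something with over 40 N, if the wrist force passes 120 N, or if a joint passes its speed limit or range.

## Robot

A 7-joint arm with a two-finger parallel gripper is mounted at the origin on the work surface. World frame = base frame: x ahead of the robot, y to its left, z up, the work surface at z = 0. Lengths are in m, angles in rad, forces in N, time in s.
With the tool pointing down it reaches from about 0.35 to 0.9 m from the base axis. Payload 7.2 kg.
Tool frame: the origin (TCP) lies midway between the tips of the shut fingers; the grasp point (between the pads) lies 19 mm behind it; x points along the fingers, z is the direction in which the jaws open and shut, and the axes are right-handed (so a half turn about x gives the same grasp; the last joint's range is limited). The gripper opens to 85 mm and grips with 20 to 120 N. Pads are 22 mm wide; open, the fingers measure 114 mm over their backs; the gripper's body (76 mm by 85 mm) begins 54 mm behind the grasp point. The pads swing forward as they close: fully open they stand 13 mm farther back than shut.
Start: joints at [-1.21, 0.411, -0.013, 1.596, 0.006, 1.134, -0.082], TCP at [0.26, 0.568, 0.231] pointing down, gripper open.
Joint ranges: [-2.95, 2.95], [-0.29, 1.99], [-1.47, 1.44], [0.14, 2.54], [-1.03, 4.17], [0.13, 1.85], [-2.86, 2.86]. Speed limits (rad/s): [2.39, 2.39, 3.01, 3.01, 3.14, 3.14, 3.14].

## Interface

Orientations are given as a rotation vector (axis times angle).
In Python, from workcell import bot gives the robot as it stands.
- The arm moves only by the tool carry_out, never from a script. Its arguments are lists of equal length, an entry for each row: "fingers": the finger opening in cm, from 0 to 8.54; "slide": the shift along the world's x, y, z in cm, a list of three; "twist": the turn, a rotation vector about the world's x, y, z in rad, a list of three. In form: {"fingers": [fingers, ...], "slide": [[tx, ty, tz], ...], "twist": [[ax, ay, az], ...]}. A call has 1 to 8 rows; each row shifts and turns the commanded pose from where the row before left it; what a row does not reach is not made up. A row lasts 1/8 s, in which the tool goes at most 62.5 mm and 10.7 degrees, less where a joint would pass 70% of its speed; a pose out of reach is approached as far as the arm can. A call with a gripper value outside its range is refused whole. The fingers move at their own pace and stop on an object; "grip_force" is the grip in N (left out, the last holds). Time passes only in rows, so rows that do not move let the fingers close. It gives the time, the measured TCP pose, the force and the opening at its end, in the units of the state.
- bot.get_obs(): the state, without advancing time (a new reading comes with each control period).
- bot.read_camera(name): name is "scene" or "top" or "wrist"; returns the picture (480x640x3 uint8, red, green, blue); there is no depth.
- bot.camera_info(name): a dict with "mtx" (3x3 intrinsics, pixels), "cam_to_world" (4x4, takes a point from camera to world coordinates); the wrist camera has in their place "tool_from_camera" (4x4, takes a point from camera to tool coordinates, whose origin is the TCP and whose axes are the tool frame's). Camera axes: x right, y down, z forward; pixel columns grow to the right and rows downward; lengths in m; the calibration is good to about 2 mm. A picture is of the moment at which its call begins: read the wrist's pose just before it. camera_info takes no time and is no camera call.
- bot.hand_in(): hands the job in, once; it reports no verdict.
Trained networks look in the newest picture that a camera, given by its name, has taken for a name from the list of things; names that differ only in an ending like _2 or _b are one class to them, and where a whole thing is asked for, a point or a joint stands for the part that bears it (a point fixed in the world has none). Each returns a list of dicts, best first, with "confidence" (0 to 1); they miss things now and then, are a little off and sometimes report something else, mostly with a low value. They report only what shows in the picture. A call takes as long as a camera call. They do not tell look-alikes from the thing itself.
- bot.recognise(label, camera): "at" ([column, row] in pixels, amid what is visible of it).
- bot.trace(label, camera): "region" (480x640 bool, what is visible of it) and "at" ([column, row] in pixels, amid what is visible of it).
The state is a dict: "time": time; "joints": joint angles; "joint_vel": joint speeds; "tau": joint torques, N m; "tcp_pos": TCP position; "orientation": TCP orientation; "force": force on the tool from outside, world axes, zero at the start; "ft_torque": the same for the moment, N m; "width": opening from 0.0 (shut) to 1.0 (fully open).
Only numpy, scipy, OpenCV 4.12 (cv2) and the standard library are available. Lean on these libraries where they do the work, as an engineer would, in place of code of your own. Each camera call takes 0.05 s, during which the arm holds its last target. There are 200 camera calls.

## Working session

There is one attempt and no reset: what is moved stays moved. The work goes in short steps, Python scripts to look and compute and a tool call to move; the robot and the scene stay as the last step left them, time stands still between calls to the robot, and variables do not carry over. Pictures are saved under pics/ and viewed, about 8 in all and at most 12, crops included, and the job is handed in when it is done.

Besides the shell and the picture viewer there is one more tool, called after "Call:" by a JSON object that holds its "op" and its "data", one argument or row to a line. carry_out: Moves the arm, as the interface text tells. Its arguments: {"type":"object","properties":{"fingers":{"type":"array","items":{"type":"number"}},"slide":{"type":"array","items":{"type":"array","items":{"type":"number"}}},"twist":{"type":"array","items":{"type":"array","items":{"type":"number"}}},"grip_force":{"type":"number"}},"required":["fingers","slide","twist"]}

```bash
mkdir -p pics; ls; cat > h.py <<'E'
import numpy as np, cv2
from scipy.spatial.transform import Rotation as R
from workcell import bot
def cam(n):
    i=bot.camera_info(n); K=np.array(i['mtx'])
    if 'cam_to_world' in i: return K,np.array(i['cam_to_world'])
    o=bot.get_obs(); T=np.eye(4); T[:3,:3]=R.from_rotvec(o['orientation']).as_matrix(); T[:3,3]=o['tcp_pos']
    return K,T@np.array(i['tool_from_camera'])
def ray(K,T,uv):
    d=T[:3,:3]@np.linalg.inv(K)@[uv[0],uv[1],1]; return T[:3,3],d/np.linalg.norm(d)
def atz(K,T,uv,z):
    o,d=ray(K,T,uv); return o+d*(z-o[2])/d[2]
def proj(K,T,p):
    q=np.linalg.inv(T)@np.append(p,1); q=K@q[:3]; return q[:2]/q[2]
def tri(rs):
    A=0;b=0
    for o,d in rs:
        M=np.eye(3)-np.outer(d,d);A=A+M;b=b+M@o
    x=np.linalg.solve(A,b); return x,[np.linalg.norm((np.eye(3)-np.outer(d,d))@(x-o)) for o,d in rs]
def save(n,im): cv2.imwrite('pics/'+n,cv2.cvtColor(im,cv2.COLOR_RGB2BGR))
E
python3 - <<'E'
from h import *
np.set_printoptions(precision=4,suppress=True)
o=bot.get_obs(); print(o)
print(R.from_rotvec(o['orientation']).as_matrix())
for n in ['scene','top']:
    save(n+'0.png',bot.read_camera(n)); K,T=cam(n); print(n,K,T)
    for l in ['bulb_cap','bulb_globe','cell_a','bulb_b_globe','bulb_b_cap','lid','lid_edge','lid_hinge','crate','rack']:
        print(l,[(np.round(d['at']).tolist(),round(d['confidence'],2)) for d in bot.recognise(l,n)])
print(bot.camera_info('wrist')['tool_from_camera'], bot.get_obs()['time'])
E
```

```text
pics
{'time': 0.0, 'joints': array([-1.2102,  0.4119, -0.0127,  1.5971,  0.0056,  1.1343, -0.0822]), 'joint_vel': array([ 0.0003,  0.0008,  0.0013, -0.0003,  0.    , -0.0004, -0.0012]), 'tau': array([  0.0006, -60.0638,   0.6822, -29.94  ,   0.0138,   0.0106,
         0.    ]), 'tcp_pos': array([0.2597, 0.5679, 0.2304]), 'orientation': array([-0.8888,  1.3834,  0.8872]), 'force': array([-0.4392,  0.6369,  0.7425]), 'ft_torque': array([-0.0574,  0.0448, -0.0466]), 'width': 0.9960672042335252}
[[-0.0006 -0.9095  0.4158]
 [-0.0016  0.4158  0.9095]
 [-1.     -0.0001 -0.0017]]
scene [[524.2956   0.     316.1555]
 [  0.     524.2956 242.199 ]
 [  0.       0.       1.    ]] [[-0.6427  0.564  -0.5185  1.4242]
 [ 0.766   0.4871 -0.4195  0.6575]
 [ 0.016  -0.6668 -0.7451  1.2961]
 [ 0.      0.      0.      1.    ]]
bulb_cap [([295.0, 234.0], 0.92), ([276.0, 199.0], 0.72), ([282.0, 179.0], 0.54)]
bulb_globe [([284.0, 182.0], 0.78), ([295.0, 236.0], 0.65), ([270.0, 200.0], 0.64)]
cell_a [([349.0, 246.0], 0.73)]
bulb_b_globe [([289.0, 318.0], 0.88), ([334.0, 336.0], 0.82), ([332.0, 254.0], 0.72),
[... 643 characters left out ...]
280.0], 0.75)]
bulb_globe [([467.0, 328.0], 0.95), ([378.0, 264.0], 0.92), ([436.0, 277.0], 0.89)]
cell_a [([288.0, 270.0], 0.79)]
bulb_b_globe [([251.0, 178.0], 0.74), ([302.0, 158.0], 0.63), ([304.0, 237.0], 0.61)]
bulb_b_cap [([250.0, 178.0], 0.81), ([302.0, 239.0], 0.78), ([301.0, 162.0], 0.66), ([158.0, 321.0], 0.31)]
lid [([240.0, 238.0], 0.91)]
lid_edge [([243.0, 243.0], 0.67), ([288.0, 242.0], 0.22)]
lid_hinge [([243.0, 240.0], 0.74), ([501.0, 231.0], 0.36)]
crate [([252.0, 241.0], 0.96)]
rack [([448.0, 286.0], 0.84), ([282.0, 242.0], 0.42)]
[[-0.001  -0.3143  0.9493 -0.1429]
 [-0.0003 -0.9493 -0.3143  0.08  ]
 [ 1.     -0.0007  0.0009  0.0011]
 [ 0.      0.      0.      1.    ]] 1.1
```

View pics/scene0.png

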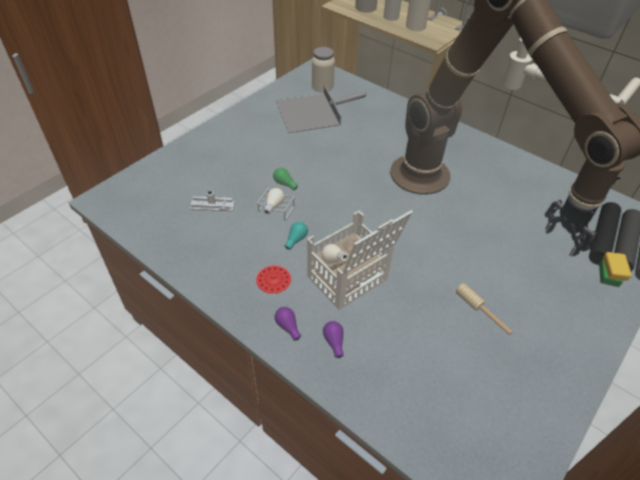

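View pics/top0.png

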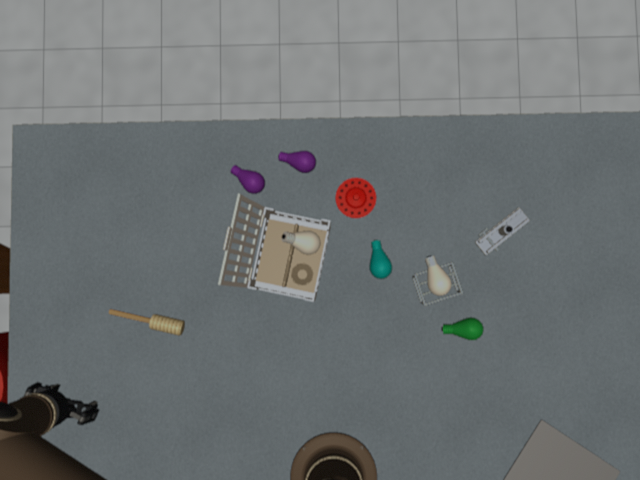

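The scene view shows the opal bulb on the rack at (272,200) with the crate at (345,262). The top view shows the rack bulb at (436,277) with its cap up near (432,258). The filled pocket is at (303,240), the empty dimple at (302,273), and the lid stands open on the left at (240,240). Green, turquoise and purple look-alikes are also in view.

```bash
python3 - <<'E'
from h import *
np.set_printoptions(precision=4,suppress=True)
K,T=cam('top');Ks,Ts=cam('scene')
def pca(r):
    p=np.argwhere(r)[:,::-1].astype(float); c=p.mean(0); u,s,v=np.linalg.svd(p-c,full_matrices=False); q=(p-c)@v[0]; return c,v[0],q.min(),q.max(),len(p)
bot.read_camera('top')
for d in bot.trace('bulb_globe','top'):
    print('globe',d['confidence'],*pca(d['region']))
for d in bot.trace('crate','top')[:1]+bot.trace('lid','top')[:1]:
    c=cv2.findContours(d['region'].astype(np.uint8),0,2)[0]; c=max(c,key=cv2.contourArea)
    print(d['at'],cv2.boxPoints(cv2.minAreaRect(c)))
for n,uv,z in [('capend',(432,257),.055),('globe',(438.5,280),.065),('dimple',(302,273),.091),('bg',(308,242),.109),('bc',(291,238),.145)]:
    print(n,atz(K,T,uv,z))
im=bot.read_camera('top')
save('top1.png',cv2.resize(im[180:315,205:475],None,fx=2.9,fy=2.9,interpolation=cv2.INTER_CUBIC))
E
```

```text
globe 0.97 [436.8835 277.8121] [0.3507 0.9365] -23.191543265857558 17.890627102693877 644
globe 0.68 [501.1918 231.001 ] [-0.7781  0.6282] -29.082859765001036 27.34571163032196 1006
globe 0.62 [465.281  328.0738] [-1.      0.0096] -17.71888295958646 22.308185777929346 637
globe 0.6 [379.1416 260.6373] [0.1741 0.9847] -21.853839005934667 17.421113306471096 579
[252.8, 238.9] [[215.4892 282.8519]
 [234.2912 192.6023]
 [333.406  213.2513]
 [314.604  303.5009]]
[240.6, 238.7] [[215.8074 282.6583]
 [235.2401 192.9687]
 [266.7286 199.7912]
 [247.2958 289.4808]]
capend [ 0.5619 -0.2631  0.055 ]
globe [ 0.5027 -0.2761  0.065 ]
dimple [0.5262 0.0696 0.091 ]
bg [0.6026 0.0526 0.109 ]
bc [0.6105 0.0923 0.145 ]
```

View pics/top1.png

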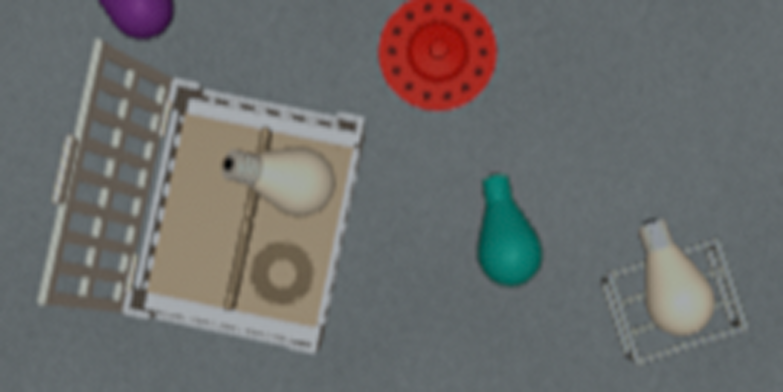

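Crop of the top view: loose bulb cap at full-image (430,256), globe at (439,284), so heading about 19°. The dimple is at (302,274), with crate x at heading about 78°. I'll go over the crate first for a close look.

Call:
{"op": "carry_out", "data": {
  "fingers": [8.5,8.5,8.5,8.5,8.5,8.5,8.5,8.5],
  "slide": [
    [0,-1,5],
    [0,-1,5],
    [1,-3,4],
    [2,-4,3],
    [2,-4,2],
    [2,-5,1],
    [2,-5,0],
    [2,-5,0]
  ],
  "twist": [
    [0,0,-0.11],
    [0,0,-0.11],
    [0,0,-0.11],
    [0,0,-0.11],
    [0,0,-0.11],
    [0,0,-0.11],
    [0,0,-0.11],
    [0,0,-0.11]
  ]
}}

```text
time: 2.35
tcp_pos: [0.3704, 0.2866, 0.4317]
orientation: [-0.202, 1.561, 0.203]
force: [1.1, 0.8, -0.7]
width: 0.998
```

Call:
{"op": "carry_out", "data": {
  "fingers": [8.5,8.5,8.5,8.5,8.5,8.5,8.5],
  "slide": [
    [3,-5,0],
    [3,-5,0],
    [3,-5,0],
    [2,-5,0],
    [2,-4,0],
    [2,0,0],
    [0,0,0]
  ],
  "twist": [
    [0,0,-0.1],
    [0,0,-0.1],
    [0,0,-0.1],
    [0,0,-0.1],
    [0,0,-0.1],
    [0,0,0],
    [0,0,0]
  ]
}}

```text
time: 3.22
tcp_pos: [0.5205, 0.0481, 0.4309]
orientation: [0.187, 1.563, -0.188]
force: [-1.5, 0.2, 0.3]
width: 0.995
```

```bash
python3 - <<'E'
from h import *
np.set_printoptions(precision=4,suppress=True)
K,T=cam('wrist'); o=bot.get_obs(); print(o['time'],o['tcp_pos'],o['joints']);print(R.from_rotvec(o['orientation']).as_matrix()); print(K[0,0]); np.savez('w1.npz',K=K,T=T)
save('w1.png',bot.read_camera('wrist'))
for l in ['cell_a','bulb_b_globe','bulb_b_cap','lid','crate']:
    print(l,[(np.round(d['at']).tolist(),round(d['confidence'],2)) for d in bot.recognise(l,'wrist')])
E
```

```text
3.225 [0.5205 0.0481 0.4309] [-0.6856  0.1243  0.5774  1.5404 -0.0673  1.4974 -0.3459]
[[-0.0003  0.2369  0.9715]
 [-0.0007  0.9715 -0.2369]
 [-1.     -0.0007 -0.0002]]
428.9119371244317
cell_a [([312.0, 104.0], 0.58)]
bulb_b_globe [([389.0, 134.0], 0.83), ([557.0, 76.0], 0.66), ([495.0, 0.0], 0.39)]
bulb_b_cap [([559.0, 75.0], 0.65), ([390.0, 137.0], 0.57), ([497.0, 2.0], 0.53)]
lid [([362.0, 9.0], 0.83), ([388.0, 136.0], 0.65)]
crate [([360.0, 35.0], 0.6)]
```

View pics/w1.png

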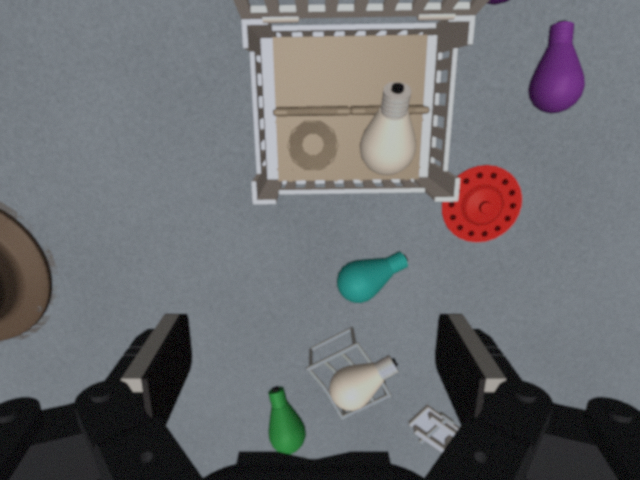

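The wrist view shows the crate with its post outer corners near (253,203), (458,200), (243,45) and (474,43). The empty dimple ring is at (313,145), the filled globe at (388,148) with its cap at (397,98), and the rack bulb at (355,387) with its cap at (388,366).

```bash
python3 - <<'E'
from h import *
np.set_printoptions(precision=4,suppress=True)
d=np.load('w1.npz');K,T=d['K'],d['T']
im=cv2.imread('pics/w1.png')
P={}
for n,uv,z in [('BL',(253,203),.175),('BR',(458,200),.175),('TL',(242,18),.175),('TR',(476,16),.175),('dimple',(313,145),.091),('bg',(388,148),.109),('bc',(397,100),.145),('ridgeL',(276,111),.119),('ridgeR',(428,109),.119),('lb_g',(350,389),.065),('lb_cap',(390,365),.055)]:
    P[n]=atz(K,T,uv,z); print(n,P[n])
y=(P['BR']-P['BL']);print('len',np.linalg.norm(y),'heading x',np.degrees(np.arctan2(y[1],y[0]))+90)
v=P['TL']-P['BL'];print(np.linalg.norm(v),np.degrees(np.arctan2(v[1],v[0])))
v=P['bc']-P['bg'];print(np.linalg.norm(v),np.degrees(np.arctan2(v[1],v[0])))
v=P['dimple']-P['bg'];print(np.linalg.norm(v),np.degrees(np.arctan2(v[1],v[0]))+180)
v=P['ridgeR']-P['ridgeL'];print(np.linalg.norm(v),np.degrees(np.arctan2(v[1],v[0]))+90)
v=P['lb_cap']-P['lb_g'];print(np.linalg.norm(v),np.degrees(np.arctan2(v[1],v[0])))
E
```

```text
BL [0.4604 0.0411 0.175 ]
BR [ 0.6516 -0.0025  0.175 ]
TL [0.4963 0.1973 0.175 ]
TR [0.6875 0.1522 0.175 ]
dimple [0.5268 0.071  0.091 ]
bg [0.6047 0.0509 0.109 ]
bc [0.6165 0.0995 0.145 ]
ridgeL [0.4991 0.1165 0.119 ]
ridgeR [0.6502 0.0816 0.119 ]
lb_g [ 0.4959 -0.2773  0.065 ]
lb_cap [ 0.5588 -0.2587  0.055 ]
len 0.1960788226348718 heading x 77.14853048779284
0.16025740921786888 77.0632855908178
0.06158297197513423 76.39337093693135
0.08240146797686428 345.5651205803211
0.15511023450654002 77.00607650060964
0.0663414934570881 16.422486221846803
```

Sizes agree: posts 196 × 160 mm, pockets 80 mm apart, crate heading 77.1°. That puts cell_a_globe at about (0.5267, 0.0705, 0.109) and cell_a_cap at (0.5374, 0.1173, 0.145). Next I'll hover over the loose bulb.

Call:
{"op": "carry_out", "data": {
  "fingers": [8.5,8.5,8.5,8.5,8.5,8.5,8.5,8.5],
  "slide": [
    [0,-4.5,0],
    [0.5,-5,0],
    [0.5,-5,-2],
    [0.5,-5,-3],
    [0.5,-4,-4],
    [0.5,-4,-4],
    [0.5,-3,-4],
    [0.5,-0.8,-4]
  ],
  "twist": [
    [0,0,-0.12],
    [0,0,-0.125],
    [0,0,-0.125],
    [0,0,-0.125],
    [0,0,-0.125],
    [0,0,-0.125],
    [0,0,-0.125],
    [0,0,-0.125]
  ]
}}

```text
time: 4.53
tcp_pos: [0.5543, -0.2667, 0.2203]
orientation: [0.961, 1.347, -0.962]
force: [0.0, 1.0, 0.6]
width: 0.992
```

Call:
{"op": "carry_out", "data": {
  "fingers": [8.5,8.5],
  "slide": [
    [0,0,0],
    [0,0,0]
  ],
  "twist": [
    [0,0,0],
    [0,0,0]
  ]
}}

```text
time: 4.78
tcp_pos: [0.5555, -0.2642, 0.2228]
orientation: [0.954, 1.35, -0.954]
force: [0.2, -0.0, 0.7]
width: 0.996
```

```bash
python3 - <<'E'
from h import *
np.set_printoptions(precision=4,suppress=True)
K,T=cam('wrist'); o=bot.get_obs(); print(o['time'],o['tcp_pos'],o['joints']);print(R.from_rotvec(o['orientation']).as_matrix()); np.savez('w2.npz',K=K,T=T)
save('w2.png',bot.read_camera('wrist'))
for l in ['bulb_cap','bulb_globe']:
    print(l,[(np.round(d['at']).tolist(),round(d['confidence'],2)) for d in bot.recognise(l,'wrist')])
E
```

```text
4.775 [ 0.5555 -0.2642  0.2228] [-0.2123  0.4998  0.8328  1.6731 -0.4001  1.1467 -0.5023]
[[ 0.0013  0.9423  0.3348]
 [-0.0003  0.3348 -0.9423]
 [-1.      0.0011  0.0007]]
bulb_cap [([304.0, 267.0], 0.86), ([340.0, 395.0], 0.62), ([153.0, 141.0], 0.58)]
bulb_globe [([336.0, 394.0], 0.96), ([153.0, 145.0], 0.65), ([306.0, 268.0], 0.64)]
```

View pics/w2.png

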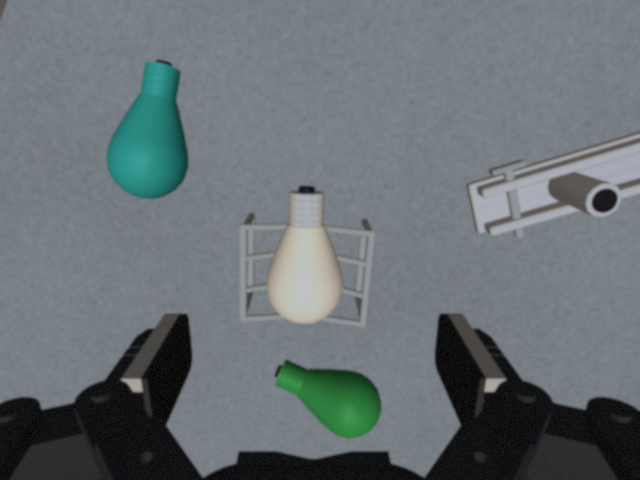

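```bash
python3 - <<'E'
from h import *
np.set_printoptions(precision=4,suppress=True)
d=np.load('w2.npz');K,T=d['K'],d['T']
g=atz(K,T,(304.5,286),.0615);c=atz(K,T,(306.2,209),.0565);e=atz(K,T,(307,187),.056)
print(g,c,e)
for q in (c,e):
    v=q-g; print(np.linalg.norm(v),np.degrees(np.arctan2(v[1],v[0])))
c0=g+.06*np.array([np.cos(np.radians(18.5)),np.sin(np.radians(18.5)),-.087]);print(c0,proj(K,T,c0))
bot.read_camera('wrist')
for t in bot.trace('bulb_globe','wrist'):
    r=t['region']; ys=np.where(r.any(1))[0]; print(t['at'],t['confidence'],ys.min(),ys.max(),[(y,round(np.where(r[y])[0].mean(),1),r[y].sum()) for y in ys[::10]])
    break
for t in bot.trace('bulb_globe','wrist')[1:3]:
    r=t['region']; ys=np.where(r.any(1))[0]; print(t['at'],[(y,round(np.where(r[y])[0].mean(),1),r[y].sum()) for y in ys[::10]])
E
```

```text
[ 0.494  -0.2785  0.0615] [ 0.5518 -0.2596  0.0565] [ 0.5676 -0.2547  0.056 ]
0.06097809192382515 18.079343194836234
0.07758110263328219 17.902064335429586
[ 0.5509 -0.2595  0.0563] [305.5939 209.9092]
[152.3, 144.2] 0.77 59 199 [(np.int64(59), np.float64(159.0), np.int64(3)), (np.int64(69), np.float64(160.5), np.int64(34)), (np.int64(79), np.float64(161.0), np.int64(37)), (np.int64(89), np.float64(159.5), np.int64(36)), (np.int64(99), np.float64(156.0), np.int64(41)), (np.int64(109), np.float64(153.5), np.int64(50)), (np.int64(119), np.float64(151.5), np.int64(58)), (np.int64(129), np.float64(150.0), np.int64(67)), (np.int64(139), np.float64(148.5), np.int64(74)), (np.int64(149), np.float64(147.5), np.int64(80)), (np.int64(159), np.float64(147.5), np.int64(82)), (np.int64(169), np.float64(147.5), np.int64(80)), (np.int64(179), np.float64(148.5), np.int64(72)), (np.int64(189), np.float64(148.5), np.int64(56)), (np.int64(199), np.float64(154.5), np.int64(4))]
[335.4, 394.0] [(np.int64(359), np.float64(286.5), np.int64(4)), (np.int64(369), np.float64(308.5), np.int64(64)), (np.int64(37
[... 302 characters left out ...]
 [(np.int64(185), np.float64(305.0), np.int64(7)), (np.int64(195), np.float64(306.5), np.int64(34)), (np.int64(205), np.float64(306.5), np.int64(34)), (np.int64(215), np.float64(306.5), np.int64(34)), (np.int64(225), np.float64(305.5), np.int64(38)), (np.int64(235), np.float64(305.0), np.int64(47)), (np.int64(245), np.float64(305.0), np.int64(55)), (np.int64(255), np.float64(304.5), np.int64(62)), (np.int64(265), np.float64(305.0), np.int64(69)), (np.int64(275), np.float64(304.5), np.int64(74)), (np.int64(285), np.float64(303.5), np.int64(76)), (np.int64(295), np.float64(303.5), np.int64(74)), (np.int64(305), np.float64(304.0), np.int64(63)), (np.int64(315), np.float64(303.5), np.int64(46))]
```

The bulb lies upright in the image, cap middle at (306,209) and globe at (304,286). That gives the cap at (0.551, -0.260, 0.0565) and heading 18°. I'll grasp 3 mm outward of the cap middle with a 12° lean, which keeps the bar and later the crate's corner post clear.

Call:
{"op": "carry_out", "data": {
  "fingers": [5,5,5,5,5,5],
  "slide": [
    [-0.3,0.2,-3],
    [-0.2,0.2,-3],
    [0,0,-3],
    [0,0,-2.5],
    [0,0,0],
    [0,0,0]
  ],
  "twist": [
    [-0.022,0.067,-0.026],
    [-0.022,0.067,0],
    [-0.021,0.065,0],
    [0,0,0],
    [0,0,0],
    [0,0,0]
  ]
}}

```text
time: 5.82
tcp_pos: [0.5502, -0.2612, 0.1076]
orientation: [0.848, 1.462, -1.133]
force: [-0.1, -0.8, 1.1]
width: 0.585
```

```bash
python3 - <<'E'
from h import *
np.set_printoptions(precision=4,suppress=True)
K,T=cam('wrist'); o=bot.get_obs(); print(o['time'],o['tcp_pos'],o['joints'],o['width']);print(R.from_rotvec(o['orientation']).as_matrix()); np.savez('w3.npz',K=K,T=T)
im=bot.read_camera('wrist');save('w3.png',im)
for c in [(.494,-.2785,.0615),(.5518,-.2596,.0565),(.5676,-.2547,.056)]: 
    p=proj(K,T,c);print(p);cv2.circle(im,(int(p[0]),int(p[1])),3,(255,0,0),-1)
save('w3.png',im)
E
```

```text
5.825 [ 0.5502 -0.2612  0.1076] [-0.2159  0.7319  0.7995  1.6586 -0.3936  1.117  -0.5751] 0.5848329922126113
[[-0.1964  0.9314  0.3065]
 [-0.0642  0.2997 -0.9519]
 [-0.9784 -0.2067  0.001 ]]
[312.4423 344.1732]
[311.7409 243.36  ]
[312.0631 212.1608]
```

View pics/w3.png

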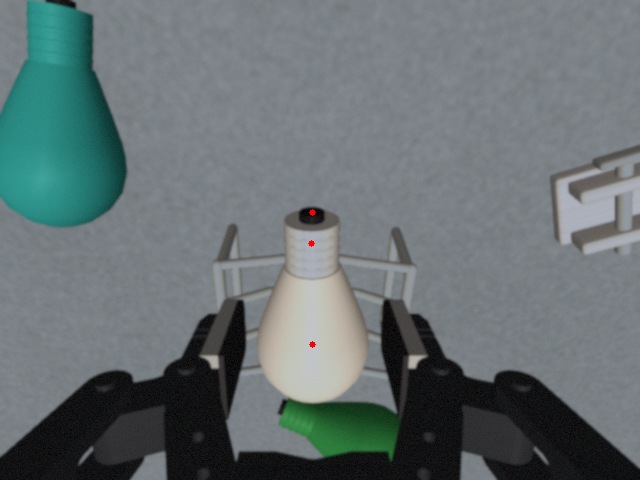

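Projected points fall on the globe, cap and nub, and the cap is centred between the fingers. Descending and closing.

Call:
{"op": "carry_out", "data": {
  "fingers": [5,5,5,5,5,5],
  "slide": [
    [0,0.1,-2.5],
    [0,0,-2],
    [0,0,-1.5],
    [0,0,-1.2],
    [0,0,0],
    [0,0,0]
  ],
  "twist": [
    [0,0,0],
    [0,0,0],
    [0,0,0],
    [0,0,0],
    [0,0,0],
    [0,0,0]
  ]
}}

```text
time: 6.62
tcp_pos: [0.5501, -0.2599, 0.0347]
orientation: [0.848, 1.463, -1.133]
force: [0.2, -0.1, 0.4]
width: 0.586
```

Call:
{"op": "carry_out", "data": {
  "fingers": [3.4,2.8,2.4,2.2,2.0,2.0],
  "slide": [
    [0,0,0],
    [0,0,0],
    [0,0,0],
    [0,0,0],
    [0,0,0],
    [0,0,0]
  ],
  "twist": [
    [0,0,0],
    [0,0,0],
    [0,0,0],
    [0,0,0],
    [0,0,0],
    [0,0,0]
  ],
  "grip_force": 25
}}

```text
time: 7.38
tcp_pos: [0.55, -0.2596, 0.0344]
orientation: [0.848, 1.464, -1.133]
force: [0.9, 0.1, 0.8]
width: 0.295
```

Call:
{"op": "carry_out", "data": {
  "fingers": [1.5,1.5,1.5,1.5,1.5,1.5,1.5],
  "slide": [
    [0,0,0],
    [0,0,0.8],
    [0,0,1.5],
    [0,0,3],
    [0,0,5],
    [0,0,5],
    [0,0,2]
  ],
  "twist": [
    [0,0,0],
    [0,0,0],
    [0,0,0],
    [0,0,0],
    [0,0,0],
    [0,0,0],
    [0,0,0]
  ],
  "grip_force": 30
}}

```text
time: 8.25
tcp_pos: [0.5506, -0.2606, 0.2113]
orientation: [0.849, 1.459, -1.132]
force: [0.1, 0.4, -1.2]
width: 0.29
```

Call:
{"op": "carry_out", "data": {
  "fingers": [1.5,1.5,1.5,1.5,1.5],
  "slide": [
    [0,0,4],
    [0,0,4],
    [0,0,3],
    [0,0,0],
    [0,0,0]
  ],
  "twist": [
    [0,0,0],
    [0,0,0],
    [0,0,0],
    [0,0,0],
    [0,0,0]
  ]
}}

```text
time: 8.88
tcp_pos: [0.5495, -0.2592, 0.3164]
orientation: [0.848, 1.465, -1.133]
force: [-0.3, 0.7, -1.1]
width: 0.295
```

```bash
python3 - <<'E'
from h import *
np.set_printoptions(precision=4,suppress=True)
K,T=cam('wrist'); o=bot.get_obs(); print(o['time'],o['tcp_pos'],o['joints'],o['width'],o['force']);M=R.from_rotvec(o['orientation']).as_matrix();print(M); np.savez('w4.npz',K=K,T=T)
im=bot.read_camera('wrist');cv2.imwrite('w4raw.png',im)
# expected in-hand pose (tool frame), from pre-grasp world numbers
Tt=np.array([.5500,-.2596,.0344]); Mt=R.from_rotvec([.848,1.464,-1.133]).as_matrix()
for c in [(.494,-.2785,.0615),(.5510,-.2596,.0563),(.5676,-.2547,.056)]:
    l=Mt.T@(np.array(c)-Tt); p=proj(K,T,M@l+o['tcp_pos']); print(l,p); cv2.circle(im,(int(p[0]),int(p[1])),2,(255,0,0),-1)
for t in bot.trace('bulb_globe','wrist')[:3]:
    r=t['region']; ys=np.where(r.any(1))[0]; print(t['at'],t['confidence'],[(int(y),round(np.where(r[y])[0].mean(),1),int(r[y].sum())) for y in ys[::12]])
save('w4.png',im)
E
```

```text
8.875 [ 0.5495 -0.2592  0.3164] [-0.2724  0.5476  0.9114  1.4287 -0.2612  1.4979 -0.6309] 0.2949271980706538 [-0.2739  0.6776 -1.0923]
[[-0.1987  0.9308  0.3068]
 [-0.0628  0.3003 -0.9518]
 [-0.978  -0.2084 -0.0012]]
[-0.0143 -0.0634  0.0008] [316.0263 481.0128]
[-0.0216 -0.0036  0.0003] [315.0129 362.0235]
[-0.0249  0.0134  0.0007] [316.494  321.9036]
[341.0, 271.9] 0.78 [(248, np.float64(302.0), 3), (260, np.float64(331.0), 75), (272, np.float64(342.5), 68), (284, np.float64(350.0), 57), (296, np.float64(349.1), 18)]
[180.3, 69.2] 0.65 [(0, np.float64(184.5), 32), (12, np.float64(184.5), 32), (24, np.float64(182.5), 34), (36, np.float64(181.0), 43), (48, np.float64(180.0), 51), (60, np.float64(179.5), 60), (72, np.float64(179.5), 68), (84, np.float64(180.0), 67), (96, np.float64(181.0), 61), (108, np.float64(181.5), 40)]
[317.1, 390.3] 0.59 [(306, np.float64(315.5), 18), (318, np.float64(315.0), 69), (330, np.float64(314.0), 79), (342, np.float64(313.0), 81), (354, np.float64(313.5), 80), (366, np.float64(313.0), 77), (378, np.float64(313.5), 76), (390, np.float64(314.0), 77), (402, np.float64(313.0), 79), (414, np.float64(313.5), 98), (426, np.float64(313.5), 102), (438, np.float64(313.0), 101), (450, np.float64(313.0), 95)]
```

View pics/w4.png

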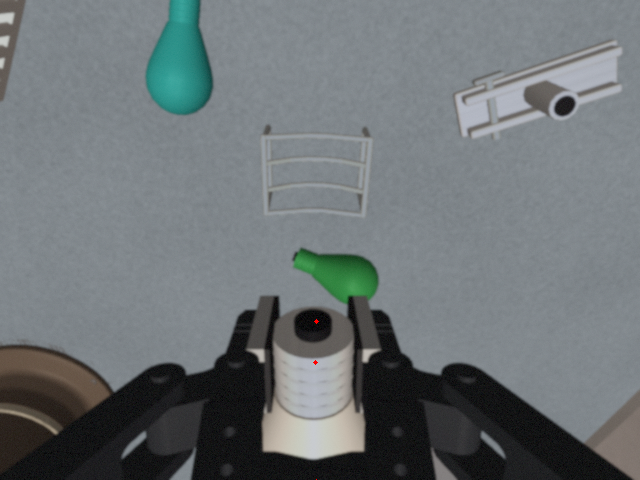

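The bulb is held: nub at (314,323) against a prediction of (316,322), so it hasn't slipped. Next I work out the carry to above the pocket.

```bash
cat > plan.py <<'E'
from h import *
np.set_printoptions(precision=4,suppress=True)
a=np.radians(77.1); ux=np.array([np.cos(a),np.sin(a),0]); Z=np.array([0,0,1.])
l=np.array([-.0213,-.0036,.0003]); B=np.radians(7.4)
def Rt(el=36.9,b=B):
    e=np.radians(el)-b; y=np.cos(e)*ux+np.sin(e)*Z; z=np.array([ux[1],-ux[0],0]); return np.c_[np.cross(y,z),y,z]
G=np.array([.5267,.0705,.109]); C=G+.048*ux+.036*Z
def tgt(up=0.): M=Rt(); return C+up*Z-M@l, M
def delta(up):
    o=bot.get_obs(); p,M=tgt(up); Mc=R.from_rotvec(o['orientation']).as_matrix()
    print('cur',o['time'],o['tcp_pos'],'tgt',p,'d cm',100*(p-o['tcp_pos']),'rot',R.from_matrix(M@Mc.T).as_rotvec())
E
python3 -c "
from plan import *
delta(.13)
im=cv2.imread('w4raw.png'); print(im[296:424:2,310:319].mean((1,2)).round(0).astype(int).tolist())"
```

```text
cur 8.975 [ 0.5494 -0.2591  0.316 ] tgt [0.5402 0.1306 0.2582] d cm [-0.928  38.9735 -5.7799] rot [ 0.5576 -0.5133  0.9859]
[136, 137, 136, 136, 135, 116, 77, 29, 15, 13, 12, 11, 8, 13, 10, 10, 11, 12, 25, 30, 30, 30, 32, 66, 92, 95, 95, 95, 94, 95, 97, 145, 181, 184, 184, 185, 184, 180, 180, 183, 184, 184, 183, 180, 179, 182, 184, 184, 184, 182, 180, 182, 184, 184, 184, 182, 180, 182, 184, 184, 177, 136, 178, 202]
```

```bash
python3 -c "
from plan import *
d=np.load('w4.npz');K=d['K'];Tc=np.array(bot.camera_info('wrist')['tool_from_camera'])
from scipy.optimize import least_squares
ob=np.array([308.5,331,342,358,418])
def f(q):
    b,ox,oy=q; ax=np.array([-np.sin(b),np.cos(b),0]);n=np.array([-np.cos(b),-np.sin(b),0]); c=np.array([ox,oy,.0003])
    pts=[c+16e-3*ax-6e-3*n,c+16e-3*ax+6e-3*n,c+12e-3*ax+6e-3*n,c+12e-3*ax+13e-3*n,c-12e-3*ax+13e-3*n]
    return np.array([proj(K,Tc,p)[1] for p in pts])-ob
print(f([B,l[0],l[1]])+ob)
r=least_squares(f,[B,l[0],l[1]],x_scale=[.1,.01,.01]);print(np.degrees(r.x[0]),r.x,r.fun)
r=least_squares(lambda q:f([q[0],l[0],q[1]]),[B,l[1]],x_scale=[.1,.01]);print(np.degrees(r.x[0]),r.x,r.fun)
"
```

```text
[311.0854 334.8044 345.1587 361.2071 419.4365]
6.256397450833302 [ 0.1092 -0.0223 -0.0021] [-0.1759  0.3731  0.0403 -0.2806  0.0421]
5.953749892578333 [ 0.1039 -0.0029] [ 0.2916  0.479   0.086  -0.4895 -0.3813]
```

Call:
{"op": "carry_out", "data": {
  "fingers": [1.5,1.5,1.5,1.5,1.5,1.5,1.5,1.5],
  "slide": [
    [0,2,2],
    [0,4,0],
    [0,4.5,0],
    [0,4.5,0],
    [0,4.5,0],
    [0,4.5,0],
    [0,4.5,0],
    [-0.3,4.5,0]
  ],
  "twist": [
    [0.056,-0.051,0.099],
    [0.056,-0.051,0.099],
    [0.056,-0.051,0.099],
    [0.056,-0.051,0.099],
    [0.056,-0.051,0.099],
    [0.056,-0.051,0.099],
    [0.056,-0.051,0.099],
    [0.056,-0.051,0.099]
  ]
}}

```text
time: 9.98
tcp_pos: [0.5462, 0.0719, 0.3365]
orientation: [0.636, 1.505, -0.032]
force: [0.3, 0.1, -0.5]
width: 0.298
```

Call:
{"op": "carry_out", "data": {
  "fingers": [1.5,1.5,1.5,1.5,1.5,1.5],
  "slide": [
    [-0.3,3,0],
    [-0.3,2,-2],
    [0,1,-3],
    [0,0,-2.8],
    [0,0,0],
    [0,0,0]
  ],
  "twist": [
    [0.056,-0.051,0.099],
    [0.054,-0.054,0.095],
    [0,0,0],
    [0,0,0],
    [0,0,0],
    [0,0,0]
  ]
}}

```text
time: 10.72
tcp_pos: [0.5412, 0.1302, 0.2599]
orientation: [0.569, 1.466, 0.227]
force: [1.1, -1.0, -0.1]
width: 0.295
```

```bash
python3 -c "
from plan import *
delta(.13)
o=bot.get_obs();M=R.from_rotvec(o['orientation']).as_matrix();print(o['joints'],o['width'])
ax=M@[0-np.sin(B),np.cos(B),0];c=o['tcp_pos']+M@l;g=c-.06*ax;print('pred cap',c,'globe',g)
for n in ['scene','top']:
    im=bot.read_camera(n);K,T=cam(n)
    print(n,proj(K,T,g),proj(K,T,c),proj(K,T,c+.016*ax))
    for t in bot.trace('bulb_globe',n):
        print(t['at'],t['confidence'],t['region'].sum())
    for p in (g,c): cv2.circle(im,tuple(int(round(v)) for v in proj(K,T,p)),1,(255,0,0),-1)
    u,v=[int(w) for w in proj(K,T,c)]
    save('h_'+n+'.png',cv2.resize(im[v-60:v+60,u-50:u+50],None,fx=5,fy=5,interpolation=cv2.INTER_CUBIC))
a=cv2.imread('pics/h_scene.png');b=cv2.imread('pics/h_top.png');cv2.imwrite('pics/h.png',cv2.resize(np.hstack([a,b]),(800,480)))
"
```

```text
cur 10.725 [0.5412 0.1302 0.2599] tgt [0.5402 0.1306 0.2582] d cm [-0.1074  0.0451 -0.163 ] rot [0.0008 0.0023 0.0006]
[-0.4772  0.233   0.5434  1.9349 -0.7443  1.0424  0.2237] 0.2949011602570155
pred cap [0.5384 0.1169 0.2766] globe [0.5278 0.0701 0.2406]
scene [354.4251 211.3854] [366.5241 212.016 ] [369.8988 212.1919]
[353.0, 214.7] 0.74 196
[295.9, 234.1] 0.7 339
[284.0, 181.5] 0.55 305
top [298.4789 271.1981] [276.1393 266.3854] [269.974  265.0572]
[378.8, 258.0] 0.81 399
[466.3, 327.9] 0.8 680
```

View pics/h.png

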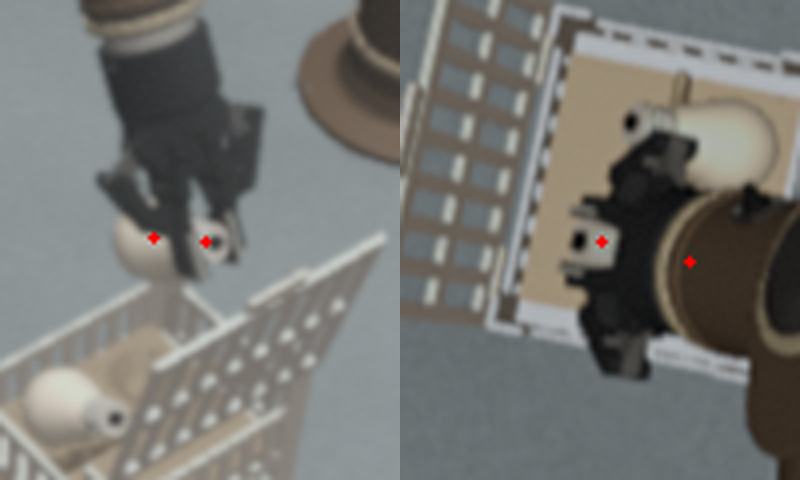

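The hover agrees with the prediction: predicted dots fall on the globe and cap in the scene crop, and on the cap in the top crop. I'll refine the in-hand pose from the close-up fit and descend.

```bash
sed -i 's/^l=.*/l=np.array([-.0217,-.003,.0003]); B=np.radians(6.5)/' plan.py; python3 -c "
from plan import *
delta(.03)"
```

```text
cur 10.925 [0.5414 0.1303 0.2604] tgt [0.5402 0.1306 0.1578] d cm [ -0.122    0.0273 -10.2568] rot [0.0156 0.0002 0.0003]
```

Call:
{"op": "carry_out", "data": {
  "fingers": [1.5,1.5,1.5,1.5,1.5,1.5,1.5],
  "slide": [
    [-0.1,0,-2],
    [0,0,-2.5],
    [0,0,-2.5],
    [0,0,-2],
    [0,0,-1.2],
    [0,0,0],
    [0,0,0]
  ],
  "twist": [
    [0.015,0,0],
    [0,0,0],
    [0,0,0],
    [0,0,0],
    [0,0,0],
    [0,0,0],
    [0,0,0]
  ]
}}

```text
time: 11.8
tcp_pos: [0.5405, 0.1304, 0.1582]
orientation: [0.581, 1.465, 0.239]
force: [0.3, -0.7, -0.8]
width: 0.291
```

```bash
python3 -c "
from plan import *
delta(.0);o=bot.get_obs();print(o['force'],o['joints'])
K,T=cam('wrist');im=bot.read_camera('wrist')
M=R.from_rotvec(o['orientation']).as_matrix()
for p in (C,G+.08*np.array([ux[1],-ux[0],0])+.048*ux+.036*Z): print(proj(K,T,p))
save('w5.png',im)
"
```

```text
cur 11.8 [0.5405 0.1304 0.1582] tgt [0.5402 0.1306 0.1278] d cm [-0.0298  0.0213 -3.0391] rot [ 0.0007 -0.0001  0.0002]
[ 0.2644 -0.7187 -0.8397] [-0.3976  0.3782  0.4817  2.0404 -0.9399  0.9117  0.4785]
[310.4437 354.4565]
[511.1632 354.339 ]
```

View pics/w5.png

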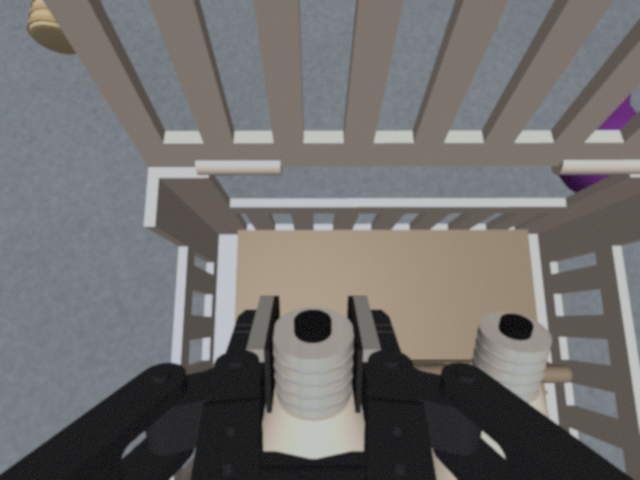

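The wrist view confirms the fit: the seated bulb's cap sits where predicted, near (511,354), and the held cap is beside it at (312,355), parallel. Lowering slowly.

Call:
{"op": "carry_out", "data": {
  "fingers": [1.5,1.5,1.5,1.5,1.5,1.5,1.5,1.5],
  "slide": [
    [0,0,-0.8],
    [0,0,-0.7],
    [0,0,-0.4],
    [0,0,-0.3],
    [0,0,-0.2],
    [0,0,-0.2],
    [0,0,-0.1],
    [0,0,0]
  ],
  "twist": [
    [0,0,0],
    [0,0,0],
    [0,0,0],
    [0,0,0],
    [0,0,0],
    [0,0,0],
    [0,0,0],
    [0,0,0]
  ]
}}

```text
time: 12.85
tcp_pos: [0.5399, 0.1303, 0.1303]
orientation: [0.581, 1.466, 0.238]
force: [-0.2, -0.8, 0.5]
width: 0.291
```

```bash
python3 -c "
from plan import *
delta(.0);o=bot.get_obs();print(o['force'],o['ft_torque'])"
```

```text
cur 12.85 [0.5399 0.1303 0.1303] tgt [0.5402 0.1306 0.1278] d cm [ 0.0289  0.0296 -0.2491] rot [ 0.001  -0.0014  0.0002]
[-0.1694 -0.7888  0.5383] [-0.6591  0.1773  0.01  ]
```

Call:
{"op": "carry_out", "data": {
  "fingers": [1.5,1.5,1.5,1.5],
  "slide": [
    [0,0,-0.05],
    [0,0,-0.05],
    [0,0,0],
    [0,0,0]
  ],
  "twist": [
    [0,0,0],
    [0,0,0],
    [0,0,0],
    [0,0,0]
  ]
}}

```text
time: 13.35
tcp_pos: [0.5399, 0.1303, 0.1293]
orientation: [0.581, 1.466, 0.239]
force: [-0.8, -1.1, 0.1]
width: 0.292
```

```bash
python3 -c "
from plan import *
delta(.0);
for i in range(4):
    o=bot.get_obs();print(o['force'],o['ft_torque'],o['tcp_pos']); bot.read_camera('wrist')"
```

```text
cur 13.35 [0.5399 0.1303 0.1293] tgt [0.5402 0.1306 0.1278] d cm [ 0.0236  0.0251 -0.1543] rot [ 0.001  -0.0013  0.0001]
[-0.7855 -1.1077  0.109 ] [-0.6692  0.2043  0.0095] [0.5399 0.1303 0.1293]
[-1.0659 -1.02    1.5249] [-0.6938  0.1403  0.0246] [0.5399 0.1303 0.1293]
[-0.5418 -0.5576  1.7078] [-0.6612  0.1589  0.0439] [0.54   0.1304 0.1293]
[-0.4829 -0.9764  1.0964] [-0.6784  0.1687 -0.0279] [0.5399 0.1303 0.1293]
```

Call:
{"op": "carry_out", "data": {
  "fingers": [1.5,1.5,1.5],
  "slide": [
    [0,0,-0.05],
    [0,0,0],
    [0,0,0]
  ],
  "twist": [
    [0,0,0],
    [0,0,0],
    [0,0,0]
  ]
}}

```text
time: 13.92
tcp_pos: [0.5399, 0.1303, 0.1287]
orientation: [0.581, 1.466, 0.238]
force: [-0.6, -1.3, 1.5]
width: 0.294
```

```bash
python3 -c "
from plan import *
delta(.0);
for i in range(4):
    o=bot.get_obs();print(o['force'],o['ft_torque'],o['tcp_pos']); bot.read_camera('wrist')
im=bot.read_camera('wrist');save('w6.png',im)
K,T=cam('wrist')
d=im[290:430].mean(2)[:,310:319].mean(1);print(d[::3].astype(int))
"
```

```text
cur 13.925 [0.5399 0.1303 0.1287] tgt [0.5402 0.1306 0.1278] d cm [ 0.0281  0.0281 -0.0945] rot [ 0.0011 -0.0014  0.0002]
[-0.5556 -1.2547  1.4667] [-0.8071  0.1723  0.0573] [0.5399 0.1303 0.1287]
[-0.5881 -1.4868  1.1057] [-0.8263  0.1868  0.0011] [0.5399 0.1303 0.1288]
[-0.637  -0.6605  0.7185] [-0.7567  0.1964  0.0347] [0.5399 0.1303 0.1287]
[-0.506  -1.7049  1.7529] [-0.7878  0.1235 -0.0005] [0.5399 0.1303 0.1287]
[153 153 154 154 154 153 133  28  17  16  14  16  17  16  20  22  21  55
 141 146 146 146 146 164 168 168 168 164 164 168 167 165 162 168 168 167
 161 168 168 166 161 168 168 163 187 189 189]
```

Light contact (about 2 N) within 1 mm of the nominal seat. Releasing gradually.

Call:
{"op": "carry_out", "data": {
  "fingers": [2.45,2.55,2.65,2.75,2.9,3.1,3.4,3.6],
  "slide": [
    [0,0,0],
    [0,0,0],
    [0,0,0],
    [0,0,0],
    [0,0,0],
    [0,0,0],
    [0,0,0],
    [0,0,0]
  ],
  "twist": [
    [0,0,0],
    [0,0,0],
    [0,0,0],
    [0,0,0],
    [0,0,0],
    [0,0,0],
    [0,0,0],
    [0,0,0]
  ],
  "grip_force": 20
}}

```text
time: 15.18
tcp_pos: [0.5399, 0.1304, 0.1288]
orientation: [0.581, 1.466, 0.239]
force: [0.3, 0.1, -0.3]
width: 0.421
```

```bash
python3 -c "
from plan import *
o=bot.get_obs();print(o['force'],o['ft_torque'],o['tcp_pos'],o['width'])
im=bot.read_camera('wrist');save('w7.png',im)
K,T=cam('wrist'); print(proj(K,T,C+.016*(C-G)/.06),proj(K,T,C))
"
```

```text
[ 0.3443  0.1487 -0.2641] [-0.5525  0.1265  0.0108] [0.5399 0.1304 0.1288] 0.42088530397894497
[311.3659 320.8437] [311.5035 360.4332]
```

View pics/w7.png

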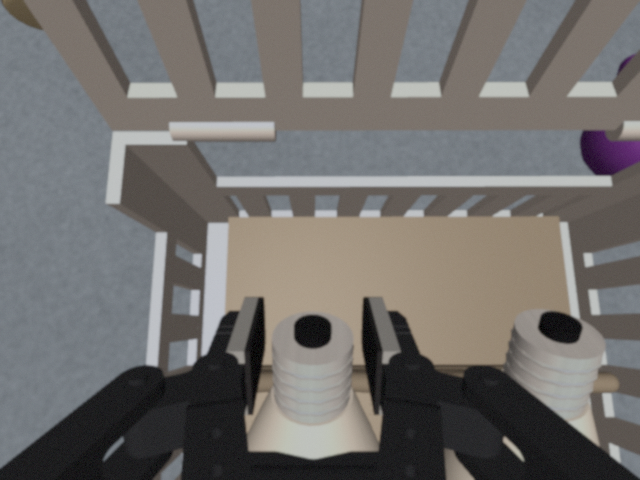

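The bulb lies in the pocket by itself: nub at (312,331), finger gaps on both sides, and the neighbour's nub at (560,327) lies alike. Retreating straight up.

Call:
{"op": "carry_out", "data": {
  "fingers": [3.8,4,4,4,4,4,4,4],
  "slide": [
    [0,0,0.5],
    [0,0,1],
    [0,0,2],
    [0,0,3],
    [0,0,4.5],
    [0,0,5],
    [0,0,5],
    [0,0,5]
  ],
  "twist": [
    [0,0,0],
    [0,0,0],
    [0,0,0],
    [0,0,0],
    [0,0,0],
    [0,0,0],
    [0,0,0],
    [0,0,0]
  ]
}}

```text
time: 16.23
tcp_pos: [0.5394, 0.13, 0.3914]
orientation: [0.581, 1.465, 0.238]
force: [0.8, 0.4, 0.2]
width: 0.467
```

```bash
python3 -c "
from plan import *
K,T=cam('top');Cc=np.array([.574,.097,0]);uy=np.array([-ux[1],ux[0],0])
for th in (1.6,1.7,1.8):
    z=.1775+.16*np.sin(th); p=atz(K,T,(229.1,239.5),z); print(th,p,'meas cratex',(p-Cc)@ux,'model',.08-.16*np.cos(th),(p-Cc)@uy)
delta(.0)
import cv2
K,T=cam('scene')
im=bot.read_camera('scene')
for th in (1.6,1.7,1.8):
    e=Cc+ux*(.08-.16*np.cos(th))+Z*(.1775+.16*np.sin(th)); print(th,[proj(K,T,e+s*.098*uy).round(1) for s in (-1,1)])
save('s2.png',cv2.resize(im[180:320,270:440],None,fx=4,fy=4,interpolation=cv2.INTER_CUBIC))
o=bot.get_obs();M=R.from_rotvec(o['orientation']).as_matrix();e=np.arcsin(M[2,1]);print('pitch',e,'axis to level', -e*M[:,2])
"
```

```text
1.6 [0.5947 0.209  0.3374] meas cratex 0.11379579121940749 model 0.08467192356820621 0.004855407366558442
1.7 [0.5948 0.2092 0.3362] meas cratex 0.11403414598940556 model 0.10061511908728395 0.0048088406887298795
1.8 [0.595  0.2097 0.3333] meas cratex 0.11457111919885951 model 0.11635233515089394 0.004703933795331569
cur 16.225 [0.5394 0.13   0.3914] tgt [0.5402 0.1306 0.1278] d cm [  0.0717   0.0573 -26.3617] rot [ 0.0009 -0.0005  0.0008]
1.6 [array([346.2, 234.5]), array([403.5, 202.2])]
1.7 [array([350.2, 238.6]), array([407.7, 206. ])]
1.8 [array([354.2, 243.2]), array([411.7, 210.1])]
pitch 0.5342034485355048 axis to level [-0.5205  0.1201 -0.0041]
```

View pics/s2.png

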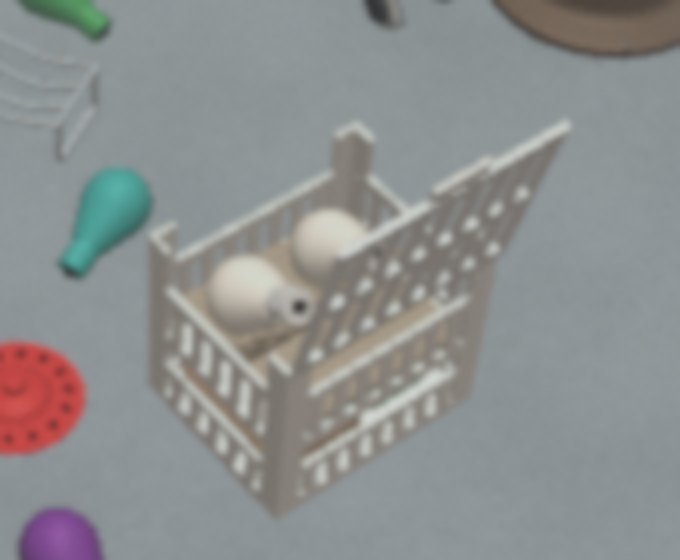

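The scene crop shows both bulbs lying alike in the tray and the lid free edge at full-image (355,243) to (412,211), which matches 1.8 rad. Next I go over the lid to its outer side, levelling the tool and shutting the fingers.

Call:
{"op": "carry_out", "data": {
  "fingers": [4,3,2,1,0,0,0],
  "slide": [
    [0.5,1,1],
    [1.3,2.5,0],
    [1.3,2.5,0],
    [1.4,2.5,0],
    [1.4,2.5,0],
    [1.3,2.3,0],
    [0,0,0]
  ],
  "twist": [
    [-0.05,0.011,0],
    [-0.1,0.023,-0.001],
    [-0.1,0.023,-0.001],
    [-0.1,0.023,-0.001],
    [-0.1,0.023,-0.001],
    [-0.07,0.017,0],
    [0,0,0]
  ]
}}

```text
time: 17.15
tcp_pos: [0.6113, 0.2678, 0.3969]
orientation: [0.171, 1.567, -0.181]
force: [-0.4, -0.2, -0.1]
width: 0.003
```

```bash
cat > lid.py <<'E'
from plan import *
o=bot.get_obs();q=o['tcp_pos']-np.array([.574,.097,0]);M=R.from_rotvec(o['orientation']).as_matrix()
print(o['time'],o['tcp_pos'],'crate x,y',q@ux,q@np.array([-ux[1],ux[0],0]),'F',o['force'],o['width']);print(M,o['joints'])
E
python3 lid.py
```

```text
17.15 [0.6113 0.2678 0.3969] crate x,y 0.174869126262668 0.0017341728583043293 F [-0.4054 -0.2019 -0.0918] 0.002934807506837273
[[-0.004   0.2222  0.975 ]
 [-0.0057  0.975  -0.2222]
 [-1.     -0.0064 -0.0026]] [-0.7842  0.4351  0.4755  1.2335 -0.1904  1.5229 -0.5611]
```

Call:
{"op": "carry_out", "data": {
  "fingers": [0,0,0,0,0,0,0,0],
  "slide": [
    [0,0,-4],
    [0,0,-4],
    [0,0,-1.7],
    [-0.45,-1.95,0],
    [-0.45,-1.95,0],
    [-0.33,-1.46,0],
    [-0.44,-1.95,0],
    [0,0,0]
  ],
  "twist": [
    [0,0,0],
    [0,0,0],
    [0,0,0],
    [0,0,0],
    [0,0,0],
    [0,0,0],
    [0,0,0],
    [0,0,0]
  ]
}}

```text
time: 18.15
tcp_pos: [0.5953, 0.1877, 0.3027]
orientation: [0.179, 1.563, -0.186]
force: [-0.5, -0.8, 0.1]
width: -0.001
```

```bash
python3 lid.py
```

```text
18.15 [0.5953 0.1877 0.3027] crate x,y 0.09317036748161556 -0.00046612903722519186 F [-0.5087 -0.7686  0.0718] -0.0008959883188142958
[[-0.0009  0.2305  0.9731]
 [-0.0041  0.9731 -0.2305]
 [-1.     -0.0042  0.0001]] [-0.7288  0.3816  0.4816  1.5235 -0.1771  1.2827 -0.4587]
```

Call:
{"op": "carry_out", "data": {
  "fingers": [0,0,0,0,0,0,0,0],
  "slide": [
    [-0.39,-1.71,0],
    [-0.39,-1.71,0],
    [-0.39,-1.71,0],
    [-0.4,-1.75,0],
    [-0.35,-1.54,-1.1],
    [-0.35,-1.54,-1.2],
    [0,0,0],
    [0,0,0]
  ],
  "twist": [
    [0,0,0],
    [0,0,0],
    [0,0,0],
    [0,0,0],
    [0,0,0],
    [0,0,0],
    [0,0,0],
    [0,0,0]
  ]
}}

```text
time: 19.15
tcp_pos: [0.5725, 0.0911, 0.2786]
orientation: [0.177, 1.565, -0.183]
force: [-0.5, -0.5, -0.9]
width: 0.002
```

```bash
python3 lid.py; python3 -c "
from plan import *
Cc=np.array([.574,.097,0]);uy=np.array([-ux[1],ux[0],0]);K,T=cam('top')
bot.read_camera('top')
t=bot.trace('lid','top')[0]; r=t['region']
c=max(cv2.findContours(r.astype(np.uint8),0,2)[0],key=cv2.contourArea);print(cv2.boxPoints(cv2.minAreaRect(c)))
for th in (30,40,45,50,60): 
    a=np.radians(th);e=Cc+ux*(.08-.16*np.cos(a))+Z*(.1775+.16*np.sin(a)); print(th,[proj(K,T,e+s*.098*uy).round(1) for s in (-1,1)])
"
```

```text
19.15 [0.5725 0.0911 0.2786] crate x,y -0.006050090919273796 0.0001864763909524869 F [-0.483  -0.462  -0.9368] 0.0019096553447478335
[[-0.0022  0.2273  0.9738]
 [-0.0039  0.9738 -0.2273]
 [-1.     -0.0043 -0.0012]] [-0.6345  0.3156  0.5088  1.6709 -0.1591  1.2    -0.3177]
[[297. 209.]
 [309. 209.]
 [309. 228.]
 [297. 228.]]
30 [array([320.5, 213. ]), array([302.2, 299.2])]
40 [array([313.2, 210.3]), array([294.5, 298. ])]
45 [array([308.8, 208.8]), array([289.9, 297.2])]
50 [array([304. , 207.3]), array([284.9, 296.3])]
60 [array([293.2, 204.1]), array([273.8, 294.2])]
```

The lid tracks at 45°, with its corner at the predicted (309,209). Continuing down.

Call:
{"op": "carry_out", "data": {
  "fingers": [0,0,0,0,0,0,0,0],
  "slide": [
    [-0.29,-1.27,-1.4],
    [-0.22,-0.97,-1.5],
    [-0.18,-0.78,-1.7],
    [-0.14,-0.63,-1.7],
    [-0.07,-0.3,-1.3],
    [-0.04,-0.18,-1.1],
    [0,0,0],
    [0,0,0]
  ],
  "twist": [
    [0,0,0],
    [0,0,0],
    [0,0,0],
    [0,0,0],
    [0,0,0],
    [0,0,0],
    [0,0,0],
    [0,0,0]
  ]
}}

```text
time: 20.25
tcp_pos: [0.5634, 0.0497, 0.1921]
orientation: [0.177, 1.564, -0.183]
force: [-0.7, -0.2, -0.0]
width: 0.003
```

```bash
python3 lid.py
```

```text
20.25 [0.5634 0.0497 0.1921] crate x,y -0.04843959958534146 -0.00020662779652588637 F [-0.6866 -0.1982 -0.0453] 0.0033489930341189115
[[-0.0012  0.2272  0.9738]
 [-0.0038  0.9738 -0.2272]
 [-1.     -0.004  -0.0004]] [-0.5606  0.372   0.5     1.8146 -0.2032  1.0081 -0.2093]
```

Call:
{"op": "carry_out", "data": {
  "fingers": [0,0,0,0,0],
  "slide": [
    [0,0,-0.5],
    [0,0,-0.4],
    [0,0,-0.2],
    [0,0,-0.1],
    [0,0,0]
  ],
  "twist": [
    [0,0,0],
    [0,0,0],
    [0,0,0],
    [0,0,0],
    [0,0,0]
  ]
}}

```text
time: 20.88
tcp_pos: [0.5631, 0.0495, 0.1806]
orientation: [0.177, 1.564, -0.183]
force: [-2.4, 0.2, 7.1]
width: 0.0
```

```bash
python3 lid.py
```

```text
20.875 [0.5631 0.0495 0.1806] crate x,y -0.048724275710269785 2.9696011143548918e-05 F [-2.394   0.2085  7.1431] 0.00041219211004222986
[[-0.0015  0.2275  0.9738]
 [-0.0034  0.9738 -0.2275]
 [-1.     -0.0037 -0.0007]] [-0.5555  0.3847  0.4955  1.8274 -0.212   0.9844 -0.2018]
```

Call:
{"op": "carry_out", "data": {
  "fingers": [0,0,0],
  "slide": [
    [0,0,-0.1],
    [0,0,0],
    [0,0,0]
  ],
  "twist": [
    [0,0,0],
    [0,0,0],
    [0,0,0]
  ]
}}

```text
time: 21.25
tcp_pos: [0.5632, 0.0495, 0.1804]
orientation: [0.178, 1.564, -0.183]
force: [-5.2, -0.7, 14.3]
width: 0.002
```

Call:
{"op": "carry_out", "data": {
  "fingers": [0,0,0,0,0,0,0],
  "slide": [
    [0,0,0.5],
    [0,0,2],
    [0,0,4],
    [0,-2,4],
    [-2,-4,3],
    [-3,-4,2],
    [0,0,0]
  ],
  "twist": [
    [0,0,0],
    [0,0,0],
    [0,0,0],
    [0,0,0],
    [0,0,0],
    [0,0,0],
    [0,0,0]
  ]
}}

```text
time: 22.12
tcp_pos: [0.512, -0.0547, 0.336]
orientation: [0.182, 1.561, -0.188]
force: [0.3, -0.2, -0.2]
width: 0.001
```

```bash
python3 lid.py; python3 -c "
from plan import *
Cc=np.array([.574,.097,0]);uy=np.array([-ux[1],ux[0],0]);K,T=cam('scene')
im=bot.read_camera('scene')
for th in (0,2,5): 
    a=np.radians(th);e=Cc+ux*(.08-.16*np.cos(a))+Z*(.1775+.16*np.sin(a)); print(th,[((proj(K,T,e+s*.098*uy)-[270,180])*4).round(1) for s in (-1,1)])
save('s3.png',cv2.resize(im[180:320,270:440],None,fx=4,fy=4,interpolation=cv2.INTER_CUBIC))
"
```

```text
22.125 [ 0.512  -0.0547  0.336 ] crate x,y -0.16172876999368047 0.026532766062035997 F [ 0.2663 -0.1559 -0.2015] 0.0014169502358835867
[[ 0.0017  0.2336  0.9723]
 [-0.0035  0.9723 -0.2336]
 [-1.     -0.003   0.0025]] [-0.5014  0.1438  0.5882  1.7366 -0.0795  1.284  -0.1315]
0 [array([146.9, 232.7]), array([354.8, 119.6])]
2 [array([147. , 227.6]), array([355.4, 114.5])]
5 [array([147.5, 220.1]), array([356.7, 106.9])]
```

View pics/s3.png

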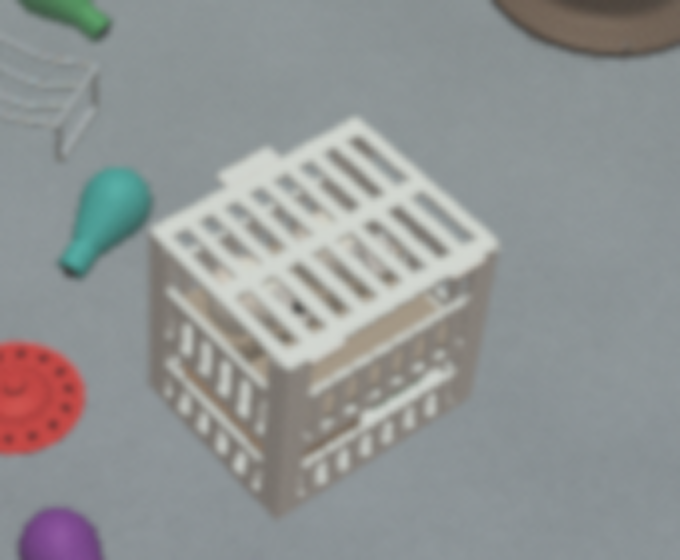

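The lid lies flat on all four posts: corners at crop (150,233) and (355,119), as predicted for 0°. The arm is clear of everything, so I'm handing in.

```bash
python3 -c "
from workcell import bot
print(bot.hand_in())"
```

```text
the job is handed in; nothing more can be done
None
```

The spare bulb is in the empty pocket of the top crate and the lid is shut. I handed the job in at about 22 s of the 58 s allowed; no verdict was reported.

- **Bulb:** I took it off the rack by its cap, set it down with about 2 N of contact, and opened the fingers slowly. With the arm clear, the scene picture showed it lying back just like the bulb beside it.
- **Lid:** I pushed it over from its outer side and pressed it down until it met the posts, with 14 N at most at the wrist. The last picture shows its corners within a pixel of where a fully shut lid should be, about 1° at most.
- **Surroundings:** The pictures show the other bulb where it was, and the turquoise bulb and drain cover undisturbed. I did not check the mop clamp, the bottle brush or the other look-alike bulbs again at the end.
- **Disagreement:** My two estimates of the bulb's angle in the grip differed by about 1° (7.4° and 6.3°). I used 6.5°. No check failed.

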